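# Close the screening can and hold the test probe on its pad

### The job

Pick the round lid up by its handle and set it (lowered into place, not dropped) on the open round can on the circuit board, so that it sits fully home and level, and let go of it. Then lift the test probe out of its stand and hold it upright with its tip on the brass test pad inside the printed ring, pressing lightly so that the sprung tip is pushed in about half of its travel, and finish while still holding it there. Leave the parts tray, the solder spool and the solder pump where they are.

Things in the scene. Friction and masses are not known exactly. Their poses are not given: they have to be found in the camera images.
- board: Green circuit board 110 x 160 x 3 mm in a black carrier, fixed to the bench; origin at the centre of the carrier's underside on the bench, z up. Board top is 30 mm above the bench. The round can stands at board (0, +35 mm), the test pad lies at board (0, -50 mm), 85 mm apart. Elsewhere only small chips and screws up to 3 mm high.
- can_rim (a point): Centre of the mouth of the open round steel can on the board, at the height of its rim (52 mm above the bench). Can: 60 mm outer and 56 mm inner diameter, wall 2 mm, 22 mm high. z up.
- pad (a point): Centre of the brass test pad on the board's top face (30 mm above the bench): a flat 10 mm disc inside a thin white printed ring of 19 mm diameter. It is rigid. z up.
- lid: Loose steel lid, 70 g, right way up on the bench. Origin at the centre of its underside, z up. From below: plug 52 mm diameter, 6 mm deep, lower edge bevelled; flange 66 mm diameter, 2.5 mm thick; black round handle 16 mm diameter, 38 mm tall in the middle. The plug goes into the can with 2 mm play all round and the flange rests on the can's rim.
- lid_seat (a point): Point on the lid's axis at the underside of its flange (6 mm above the plug's underside); when the lid is home it coincides with can_rim.
- lid_grip (a point): Point on the axis of the lid's handle, 25 mm above the flange's top face and 13 mm below the handle's top: the place to pinch the handle from above.
- stand: Aluminium block 60 x 60 x 60 mm fixed to the bench, with a 16 mm vertical hole through its middle in which the probe stands; origin at the centre of its underside, z up.
- probe: Loose test probe, 70 g, 140 mm long, upright in the stand, its collar on the stand's top. Origin at the unpressed tip's end, z up. From there: brass sprung tip 4 mm diameter, steel nose and barrel up to 14 mm diameter from 14 mm, collar 22 mm diameter from 50 to 56 mm, black round handle 16 mm diameter to 140 mm. In the stand the tip hangs 10 mm above the bench; lift 55 mm or more to draw it out.
- probe_grip (a point): Point on the probe's axis in the middle of the grip zone of the handle, 92 mm from the free end of the unpressed tip and 48 mm below the probe's top: the place to pinch it from above.
- probe_tip (a point): Free end of the probe's sprung tip (moves with the tip as it is pushed in).
- plunger (a joint): How far the sprung tip is pushed into the probe, m: 0 is free, 0.010 is at its stop. It starts to move at about 1 N and takes 0.4 N more for each mm (about 3 N half-way, 5 N at the stop).
- tray: Bystander: blue open parts tray 85 x 160 x 45 mm with small components, beyond the board; origin at the centre of its underside.
- spool: Bystander: grey solder spool standing on its end, 60 mm diameter, 43 mm high; origin at the centre of its underside.
- pump: Bystander: black solder pump with metal nozzle lying on the bench, about 220 mm long, 26 mm thick; origin under the middle of its barrel.
There are look-alikes about, which are no part of the job. Leave any orange look-alike of the probe alone.

How it is judged (in metres and radians):
On the way, in this order (a step that is already met when the one before it is completed fails the run):
1. the lid sits home and level on the can and has been let go (horizontal distance between lid_seat and can_rim below 0.004 m and z of lid_seat in the frame of can_rim between -0.0025 and 0.0015 m and angle between lid's own z axis and vertical below 0.04 rad and contact force between lid and the arm below 0.05 N and contact force between lid and the fingers below 0.05 N and linear speed of lid below 0.02 m/s), for 0.3 s.
2. the probe has been drawn out of its stand by the gripper (height (world z) of probe above 0.066 m and contact force between probe and the fingers above 0.5 N and contact force between probe and stand below 0.05 N), for 0.1 s.
At the end, for the whole second after the job is handed in: Lid home on the can (4 mm of centre, flange on rim within 1.5 mm, level within 0.04 rad), untouched. The gripper still holds the probe: tip within 5 mm of the pad centre and touching, upright within 0.12 rad, sprung tip pushed in 2 to 8 mm, 0.5 to 8 N on the board, still (horizontal distance between lid_seat and can_rim below 0.004 m and z of lid_seat in the frame of can_rim between -0.0025 and 0.0015 m and angle between lid's own z axis and vertical below 0.04 rad and contact force between lid and the arm below 0.05 N and contact force between lid and the fingers below 0.05 N and horizontal distance between probe_tip and pad below 0.005 m and z of probe_tip in the frame of pad below 0.002 m and angle between probe's own z axis and vertical below 0.12 rad and value of joint plunger between 0.002 and 0.008 m and contact force between probe and board between 0.5 and 8 N and contact force between probe and the fingers above 1 N and contact force between probe and lid below 0.05 N and contact force between probe and stand below 0.05 N and linear speed of probe below 0.02 m/s); the arm keeps its last pose, push and grip.
It fails at once if the probe is pressed hard (over 15 N) on the board (contact force between probe and board above 15 N).
It fails at once if the lid is dropped (falls freely faster than 0.45 m/s) (contact force between lid and the fingers below 0.05 N and linear speed of lid above 0.45 m/s).
It fails at once if the tray is pushed away by more than 20 mm (distance of tray from where it was at the start of the episode above 0.02 m).
It fails at once if the spool is pushed away by more than 20 mm (distance of spool from where it was at the start of the episode above 0.02 m).
It fails at once if the pump is pushed away by more than 20 mm (distance of pump from where it was at the start of the episode above 0.02 m).
It also fails if it takes over 54 s, if anything falls off the work surface, if the arm or the gripper's body presses on something with over 40 N, if the wrist force passes 120 N, or if a joint passes its speed limit or range.

### The arm

A 6-joint arm with a two-finger parallel gripper is mounted at the origin on the work surface. World frame = base frame: x ahead of the robot, y to its left, z up, the work surface at z = 0. Lengths are in mm, angles in rad, forces in N, time in s.
With the tool pointing down it reaches from about 300 to 775 mm from the base axis. Payload 14.6 kg.
Tool frame: the origin (TCP) lies at the very end of the fingers, on their centre line; the grasp point (between the pads) lies 19 mm behind it; z points along the fingers, y is the direction in which the jaws open and shut (so a half turn about z gives the same grasp; the last joint's range is limited). The gripper opens to 94 mm and grips with 3 to 60 N. Pads are 16 mm wide; open, the fingers measure 119 mm over their backs; the gripper's body (75 mm by 177 mm) begins 78 mm behind the grasp point.
Start: joints at [-1.262, 0.3, 1.521, -0, 1.321, -0.067], TCP at [201.852, -511.61, 205.446] pointing down, gripper open.
Joint ranges: [-3.03, 3.03], [-0.79, 2.21], [0.23, 2.52], [-1.04, 4.18], [0, 3.07], [-2.55, 2.55]. Speed limits (rad/s): [2.22, 2.22, 2.57, 3.14, 3.14, 3.14].

### API

Orientations are given as [roll, pitch, yaw] about the fixed x, y, z axes, in that order (R = Rz(yaw) Ry(pitch) Rx(roll)).
In Python, from cell import manip gives the robot as it stands.
- The arm moves only by the shell command python3 -m inch 'ROWS' [FORCE]. ROWS is a JSON object of lists of equal length, an entry for each row: "grip": the opening, from -1 (shut) to 1 (fully open), so that 0 is half open; "travel": the shift along the world's x, y, z in cm, a list of three; "turn": the turn, a rotation vector about the world's x, y, z in degrees, a list of three. A call has 1 to 10 rows; each row is the pose to reach, as a shift and turn from the pose measured when the call began; what a row does not reach only later rows make up. A row lasts 1/8 s, in which the tool goes at most 62.5 mm and 10.7 degrees, less where a joint would pass 70% of its speed; a pose out of reach is approached as far as the arm can. A call with a gripper value outside its range is refused whole. The fingers move at their own pace and stop on an object; FORCE is the grip in N (left out, the last holds). Time passes only in rows, so rows that repeat a pose let the fingers close. It gives the time, the measured TCP pose, the force and the opening at its end, in the units of the state.
- manip.read_state(): the state, without advancing time (a new reading comes with each control period).
- manip.camera(name): name is "scene" or "top" or "wrist"; returns (picture, depth): 420x560x3 uint8, red, green, blue; 420x560 float32, mm along the optical axis (not along the pixel's ray), 0 where there is no reading.
- manip.calibration(name): a dict with "fx", "fy", "cx", "cy" (pixels), "world_from_camera" (4x4, takes a point from camera to world coordinates). Camera axes: x right, y up, looking along -z (the intrinsics and any distortion apply to the point x, -y, -z); pixel columns grow to the right and rows downward; lengths in mm; the calibration is good to about 2 mm. A picture is of the moment at which its call begins: read the wrist's pose just before it. calibration takes no time and is no camera call; for the wrist camera it gives the pose at the moment of the call.
- manip.sign_off(): hands the job in, once; it reports no verdict.
Trained networks look in the newest picture that a camera, given by its name, has taken for a name from the list of things; names that differ only in an ending like _2 or _b are one class to them, and where a whole thing is asked for, a point or a joint stands for the part that bears it (a point fixed in the world has none). Each returns a list of dicts, best first, with "p" (0 to 1); they miss things now and then, are a little off and sometimes report something else, mostly with a low value. They report only what shows in the picture. A call takes as long as a camera call. They do not tell look-alikes from the thing itself.
- manip.look_for(camera, label): "bbox" ([left, top, right, bottom] in pixels, round what is visible of it).
The state is a dict: "clock": time; "joints": joint angles; "qd": joint speeds; "effort": joint torques, N m; "eef_pos": TCP position; "eef_rot": TCP orientation; "wrist_force": force on the tool from outside, world axes, zero at the start; "moment": the same for the moment, N m; "finger_gap": finger opening in mm.
Only numpy, scipy, OpenCV 4.12 (cv2) and the standard library are available. Lean on these libraries where they do the work, as an engineer would, in place of code of your own. Each camera call takes 0.05 s, during which the arm holds its last target.

## Working session

There is one attempt and no reset: what is moved stays moved. The work goes in short steps, Python scripts to look and compute and a shell command to move; the robot and the scene stay as the last step left them, time stands still between calls to the robot, and variables do not carry over. Pictures are saved under pics/ and viewed, and the job is handed in when it is done.

```bash
mkdir -p pics; ls; python3 - <<'E'
from cell import manip
import cv2,numpy as np
print(manip.read_state())
for c in ["scene","top","wrist"]:
    p,d=manip.camera(c)
    cv2.imwrite(f"pics/{c}0.png",p[:,:,::-1]); np.savez(f"pics/{c}0.npz",p=p,d=d,**{k:np.array(v) for k,v in manip.calibration(c).items()})
    print(c,{k:np.round(v,3).tolist() for k,v in manip.calibration(c).items()})
    if c!="wrist":
        for l in ["lid","board","stand","probe","can_rim","pad","tray","spool","pump"]:
            print(l,[(np.round(r["bbox"]).tolist(),round(r["p"],2)) for r in manip.look_for(c,l)][:4])
E
```

```text
pics
{'clock': 0.0, 'joints': array([-1.26155114e+00,  3.00456894e-01,  1.52160592e+00, -1.74713734e-05,
        1.32070007e+00, -6.65932504e-02]), 'qd': array([-1.40754827e-04,  3.78894219e-04,  7.50187254e-05, -6.41395710e-05,
       -6.13559607e-04,  1.31290165e-03]), 'effort': array([-4.24727159e-04, -5.31798720e+01, -3.52741921e+01,  7.07237399e-02,
        2.42736196e-02, -1.09126056e-04]), 'eef_pos': array([ 201.79188199, -511.35020015,  204.88361624]), 'eef_rot': array([-3.14042389e+00, -6.09867196e-05,  3.75842736e-01]), 'wrist_force': array([-0.53320826,  0.00751465, -0.65999897]), 'moment': array([0.01613049, 0.01166838, 0.03320398]), 'finger_gap': 94.22220850112406}
scene {'fx': 498.249, 'fy': 498.249, 'cx': 277.844, 'cy': 210.656, 'world_from_camera': [[-0.421, -0.751, 0.508, 1080.023], [0.907, -0.343, 0.244, 220.122], [-0.009, 0.564, 0.826, 891.541], [0.0, 0.0, 0.0, 1.0]]}
lid [([204.0, 141.0, 234.0, 163.0], 0.62)]
board [([221.0, 194.0, 313.0, 253.0], 0.61)]
stand [([394.0, 229.0, 436.0, 270.0], 0.84)]
probe [([413.0, 211.0, 436.0, 248.0], 0.85), ([421.0, 260.0, 445.0,
[... 578 characters left out ...]
413.0, 317.0], 0.89)]
board [([265.0, 200.0, 355.0, 276.0], 0.81)]
stand [([153.0, 244.0, 192.0, 282.0], 0.94)]
probe [([198.0, 269.0, 215.0, 282.0], 0.65), ([156.0, 253.0, 174.0, 267.0], 0.45)]
can_rim [([268.0, 202.0, 359.0, 276.0], 0.8), ([242.0, 145.0, 315.0, 187.0], 0.35)]
pad [([266.0, 200.0, 357.0, 274.0], 0.67)]
tray [([241.0, 144.0, 315.0, 185.0], 0.58)]
spool [([398.0, 148.0, 428.0, 183.0], 0.97), ([380.0, 283.0, 412.0, 315.0], 0.32)]
pump [([125.0, 146.0, 199.0, 209.0], 0.82)]
wrist {'fx': 298.192, 'fy': 298.192, 'cx': 279.237, 'cy': 206.568, 'world_from_camera': [[0.365, 0.892, 0.265, 278.57], [-0.931, 0.35, 0.105, -480.85], [0.001, -0.285, 0.959, 385.154], [0.0, 0.0, 0.0, 1.0]]}
```

View pics/scene0.png

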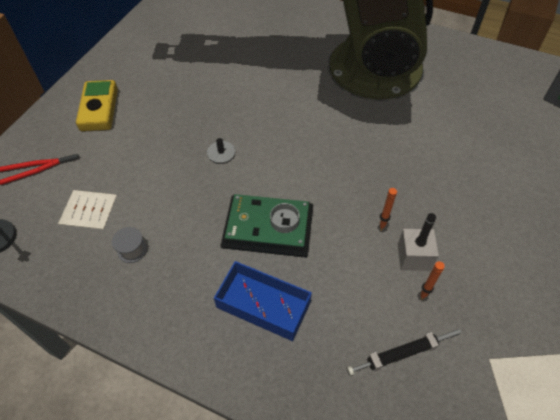

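View pics/top0.png

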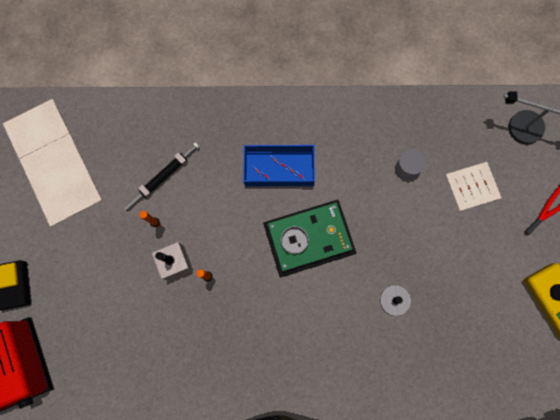

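View pics/wrist0.png

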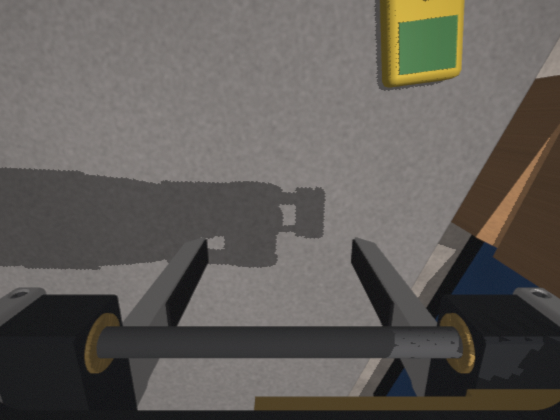

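The scene view shows the lid at about (221,152), the can at (286,216), and the stand with the black probe at (425,230). Orange decoys sit at (389,205) and (433,278). In the top view the lid is at (396,300), the can at (294,240), the pad at (331,230), the stand at (171,261), and the orange decoys at (150,219) and (205,275).

```bash
cat > h.py <<'E'
import numpy as np,cv2
def load(f):
    return np.load(f)
def plane(n,u,v,z):
    T=n["world_from_camera"]; d=T[:3,:3]@np.array([(u-n["cx"])/n["fx"],-(v-n["cy"])/n["fy"],-1]); o=T[:3,3]
    return o+d*(z-o[2])/d[2]
def proj(n,P):
    T=n["world_from_camera"]; c=T[:3,:3].T@(np.asarray(P,float)-T[:3,3])
    return n["cx"]+n["fx"]*c[0]/-c[2], n["cy"]-n["fy"]*c[1]/-c[2]
def cloud(n):
    d=n["d"];v,u=np.mgrid[:d.shape[0],:d.shape[1]]
    c=np.stack([(u-n["cx"])/n["fx"]*d,-(v-n["cy"])/n["fy"]*d,-d],-1)
    T=n["world_from_camera"]; w=c@T[:3,:3].T+T[:3,3]; w[d==0]=np.nan
    return w
E
python3 - <<'E'
from h import *
import cv2
n=load("pics/top0.npz");w=cloud(n)
np.set_printoptions(precision=1,suppress=True)
for nm,u,v,z in [("lid",396,300,8.5),("can",294,240,52),("pad",331,230,30),("standtop",171.5,261,60),("probe top",165,258,150)]:
    print(nm,plane(n,u,v,z),w[v if isinstance(v,int) else int(v),int(u)])
a=n["p"]
# lid flange from cloud height / can
for nm,(x0,x1,y0,y1) in {"lid":(378,416,282,318),"stand":(148,195,240,285),"board":(262,358,198,278)}.items():
    s=w[y0:y1,x0:x1]; print(nm,np.nanpercentile(s[...,2],[1,5,25,50,75,95,99]))
im=a[180:340,130:440,::-1]; cv2.imwrite("pics/topcrop.png",cv2.resize(im,None,fx=2.5,fy=2.5,interpolation=cv2.INTER_CUBIC))
E
```

```text
lid [ 438.6 -231.3    8.5] [ 437.6 -223.1   48.8]
can [564.7  -8.   52. ] [566.4  -8.1  39.9]
pad [590.2 -89.8  30. ] [590.1 -89.7  31. ]
standtop [517.9 253.8  60. ] [516.3 251.1  75.3]
probe top [514.6 245.  150. ] [516.7 250.  130.3]
lid [-3.9 -2.4  0.2  5.8  9.1 14.1 47.7]
stand [ -4.6  -3.    0.    3.8  59.8  94.3 150.9]
board [-4.3 -2.5  0.8 15.4 30.3 33.8 49.2]
```

View pics/topcrop.png

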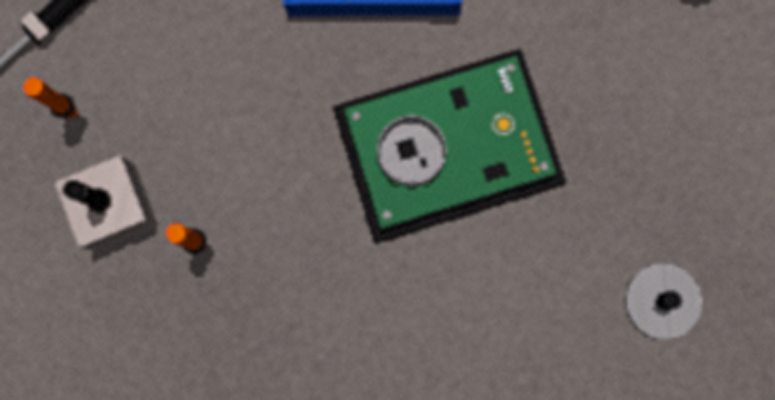

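The top view gives a can-to-pad distance of 85.7 mm against the stated 85, which is good. The lid is at (396,300). I'll hover over the lid and check it with the wrist camera.

```bash
python3 -m inch '{"grip":[1,1,1,1,1,1,1,1,1],"travel":[[3,3.5,0],[7,8,0],[11,13,0],[15,18,-1],[19,22.5,-2],[22,26,-3],[23.7,28,-3],[23.7,28,-3],[23.7,28,-3]],"turn":[[0,0,0],[0,0,0],[0,0,0],[0,0,0],[0,0,0],[0,0,0],[0,0,0],[0,0,0],[0,0,0]]}'
cat > snap.py <<'E'
import sys
from h import *
from cell import manip
def snap(c,name):
    st=manip.read_state(); cal=manip.calibration(c); p,d=manip.camera(c)
    cv2.imwrite(f"pics/{name}.png",p[:,:,::-1]); np.savez(f"pics/{name}.npz",p=p,d=d,tcp=st["eef_pos"],**{k:np.array(v) for k,v in cal.items()})
    np.set_printoptions(precision=2,suppress=True)
    print(st["clock"],st["eef_pos"],st["eef_rot"],st["wrist_force"],st["finger_gap"])
    return np.load(f"pics/{name}.npz")
if __name__=="__main__": snap(sys.argv[1],sys.argv[2])
E
python3 - <<'E'
from snap import *
n=snap("wrist","w1")
for l in ["lid","lid_grip"]: print(manip.look_for("wrist",l)[:2])
for P in [(438.6,-231.3,8.5),(438.6,-231.3,46.5)]: print(proj(n,P))
E
```

```text
clock: 2.17
eef_pos: [438.5, -232.2, 175.5]
eef_rot: [3.141, 0.0, 0.376]
wrist_force: [-1.7, -0.3, 0.6]
finger_gap: 93.9
2.175 [ 438.46 -232.18  175.52] [3.14 0.   0.38] [-1.73 -0.28  0.6 ] 93.88761972825286
[{'bbox': [255.1, 163.1, 306.8, 216.5], 'p': 0.66}]
[{'bbox': [253.6, 162.6, 306.3, 212.3], 'p': 0.7}]
(np.float64(278.90602384690834), np.float64(189.78346885335688))
(np.float64(278.895039252532), np.float64(197.98315190819275))
```

View pics/w1.png

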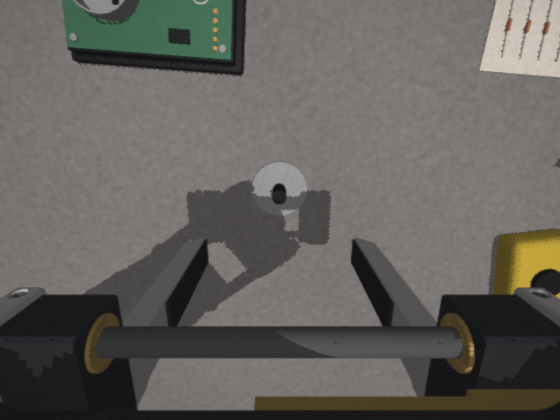

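The wrist view shows the lid centre at about (280,189.5), against a predicted (278.9,189.8), so the two agree within 1.5 mm. The TCP is already above it. I'll descend to z = 14.5 and grip.

```bash
python3 -m inch '{"grip":[0.2,0,-0.2,-0.2,-0.2,-0.2,-1,-1,-1,-1],"travel":[[0,0,-4],[0,0,-8],[0,0,-12],[0,0,-14.5],[0,0,-16],[0,0,-16],[0,0,-16],[0,0,-16],[0,0,-16],[0,0,-16]],"turn":[[0,0,0],[0,0,0],[0,0,0],[0,0,0],[0,0,0],[0,0,0],[0,0,0],[0,0,0],[0,0,0],[0,0,0]]}' 15
python3 snap.py wrist w2
```

```text
clock: 3.58
eef_pos: [438.7, -232.6, 16.3]
eef_rot: [3.14, -0.001, 0.375]
wrist_force: [-0.6, 0.9, 6.6]
finger_gap: 15.3
3.575 [ 438.69 -232.62   16.25] [ 3.14 -0.    0.37] [-0.64  0.88  6.58] 15.313007747815771
```

View pics/w2.png

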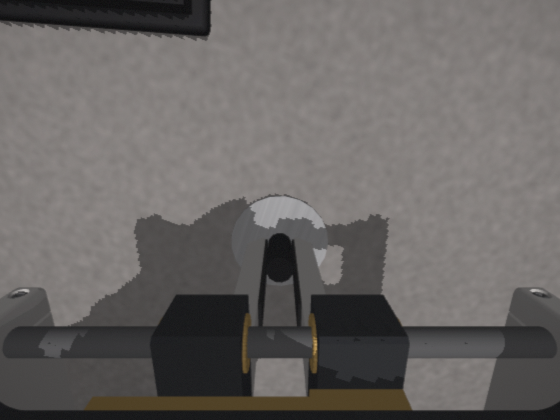

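The gap of 15.3 mm shows the handle is gripped, and the wrist view has it centred at x≈280. I'll lift and move to hover near the can.

```bash
python3 -m inch '{"grip":[-1,-1,-1,-1,-1,-1,-1,-1,-1,-1],"travel":[[0,0,1],[0,0,3],[0,0,6],[1,2,9],[3.5,6,10],[6,11,10],[8,14,10],[9,16,10],[9,16,10],[9,16,10]],"turn":[[0,0,0],[0,0,0],[0,0,0],[0,0,0],[0,0,0],[0,0,0],[0,0,0],[0,0,0],[0,0,0],[0,0,0]]}' 15
python3 - <<'E'
from snap import *
n=snap("wrist","w3")
for P in [(564.7,-8,52),(590.2,-89.8,30)]: print(proj(n,P))
t=snap("top","t3")
E
```

```text
clock: 4.88
eef_pos: [528.4, -73.1, 116.5]
eef_rot: [3.14, -0.001, 0.374]
wrist_force: [-0.7, 0.1, -1.4]
finger_gap: 15.3
4.875 [528.37 -73.15 116.49] [ 3.14 -0.    0.37] [-0.7   0.13 -1.41] 15.280099631084054
(np.float64(221.0402404842693), np.float64(150.36734230424292))
(np.float64(322.5312393472979), np.float64(154.65500622988955))
4.925 [528.37 -73.34 116.49] [ 3.14 -0.    0.37] [0.31 0.79 0.01] 15.601831102779569
```

View pics/w3.png

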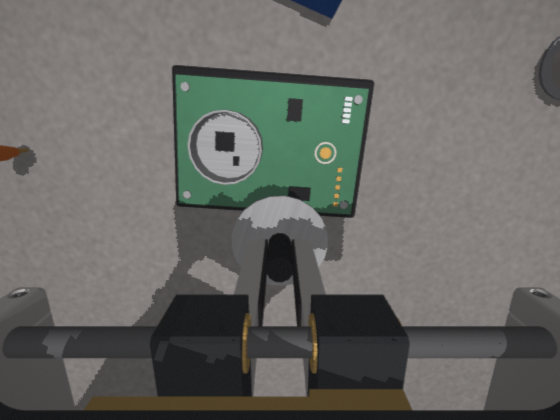

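View pics/t3.png

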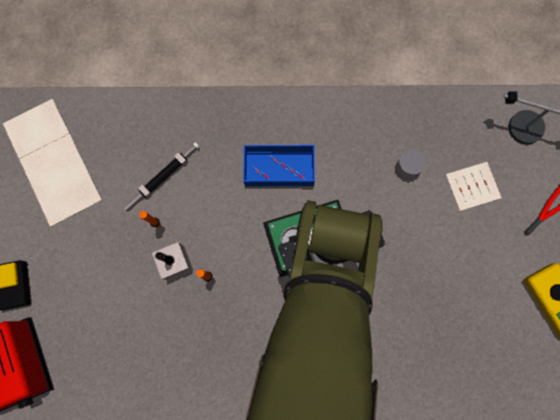

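The wrist view shows the can mouth at about (225,147), the pad at (325.5,153), and the held lid's flange at about (280,240). That is about 3 px off the top-camera prediction, so I'll fit circles in this picture.

```bash
cat > fit.py <<'E'
from h import *
from scipy.optimize import minimize
def circ(n,c,r,k=120,a0=0,a1=2*np.pi):
    return np.array([proj(n,(c[0]+r*np.cos(t),c[1]+r*np.sin(t),c[2])) for t in np.linspace(a0,a1,k,endpoint=False)])
def fitc(n,c0,rad,win=None):
    g=cv2.GaussianBlur(cv2.cvtColor(n["p"],cv2.COLOR_RGB2GRAY).astype(np.float32),(0,0),1.0)
    def prof(r,c):
        p=circ(n,c,r).astype(np.float32)
        return cv2.remap(g,p[:,0].reshape(1,-1),p[:,1].reshape(1,-1),cv2.INTER_LINEAR)[0]
    def cost(xy):
        c=(xy[0],xy[1],c0[2])
        return -sum(s*np.median(prof(r-1,c)-prof(r+1,c)) if False else s*np.mean(np.clip(s*0+ (prof(r-1,c)-prof(r+1,c)),-40,40)) *-1*-1 for r,s in rad)
    best=min(((cost((c0[0]+a,c0[1]+b)),c0[0]+a,c0[1]+b) for a in np.arange(-8,8.1,.5) for b in np.arange(-8,8.1,.5)))
    return best
E
python3 - <<'E'
from fit import *
np.set_printoptions(precision=2,suppress=True)
n=load("pics/w3.npz")
# pad gold centroid
hsv=cv2.cvtColor(n["p"],cv2.COLOR_RGB2HSV)
m=((hsv[...,0]>12)&(hsv[...,0]<30)&(hsv[...,1]>150)&(hsv[...,2]>150)).astype(np.uint8)
k,l,s,c=cv2.connectedComponentsWithStats(m)
for i in range(1,k):
    if s[i,4]>40: print("gold",c[i],s[i,4],plane(n,*c[i],30))
print("can",fitc(n,(564.7,-8,52),[(30,1)]),fitc(n,(564.7,-8,52),[(30,-1)]))
tcp=n["tcp"]
print("tcp",tcp,"proj flange centre",proj(n,(tcp[0],tcp[1],tcp[2]-16.25+8.5)),"handle top",proj(n,(tcp[0],tcp[1],tcp[2]-16.25+46.5)))
im=n["p"][:,:,::-1].copy()
im=cv2.resize(im,None,fx=3,fy=3,interpolation=cv2.INTER_CUBIC)
def dr(c,r,col):
    p=circ(n,c,r)*3+1; cv2.polylines(im,[p.round().astype(np.int32)],True,col,1)
dr((564.7,-8,52),30,(0,0,255)); dr((tcp[0],tcp[1],tcp[2]-7.75),33,(255,0,255)); dr((tcp[0],tcp[1],tcp[2]+30.25),8,(0,255,255))
cv2.imwrite("pics/w3z.png",im[270:870,450:1250])
E
```

```text
can (np.float32(-27.870153), np.float64(567.2), np.float64(-9.5)) (np.float32(-10.56171), np.float64(569.2), np.float64(-12.5))
tcp [528.37 -73.15 116.49] proj flange centre (np.float64(279.9454216087377), np.float64(244.4432633589748)) handle top (np.float64(280.2229352548913), np.float64(272.02845296432133))
```

View pics/w3z.png

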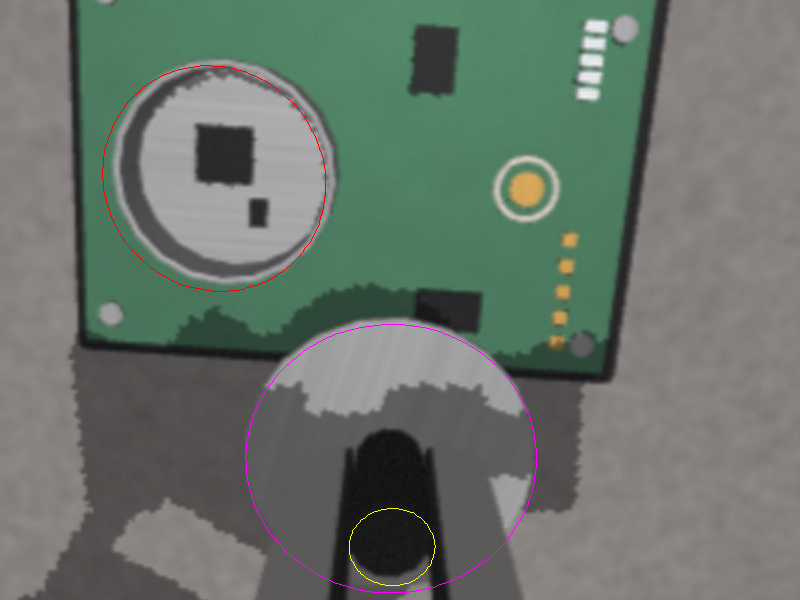

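```bash
python3 - <<'E'
from fit import *
np.set_printoptions(precision=2,suppress=True)
n=load("pics/w3.npz")
print("can",plane(n,225,147,52),"pad",plane(n,325.3,153,30))
tcp=n["tcp"]; z=tcp[2]-7.75
print("lid edge top",plane(n,(392+450)/3,(319+270)/3,z), "tcp", tcp)
e=plane(n,(392+450)/3,(319+270)/3,z); fw=n["world_from_camera"][:2,1]; fw=fw/np.linalg.norm(fw); print("radius-dir: fwd",(e[:2]-tcp[:2])@fw-33, "side",(e[:2]-tcp[:2])@[fw[1],-fw[0]])
# left & right flange edges
g=n["p"]
for uz,vz in [(265,388),(523,412),(330,336),(450,333)]:
    q=plane(n,(uz+450)/3,(vz+270)/3,z)[:2]-tcp[:2]; print(q@fw,q@[fw[1],-fw[0]])
E
```

```text
can [568.41 -10.14  52.  ] pad [592.42 -91.5   30.  ]
lid edge top [560.08 -61.24 108.74] tcp [528.37 -73.15 116.49]
radius-dir: fwd 0.8613936747720672 side 0.42731289364380237
18.08508201461197 -27.661874879025948
12.417545251753506 29.724698129022446
30.040203838335625 -13.059183487591708
30.718437756640533 13.047160417618969
```

```bash
python3 -m inch '{"grip":[-1,-1,-1,-1,-1,-1,-1],"travel":[[1.2,2,0],[2.6,4.2,-0.5],[3.5,5.7,-1.5],[3.86,6.3,-2.8],[3.86,6.31,-4],[3.86,6.31,-4],[3.86,6.31,-4]],"turn":[[0,0,0],[0,0,0],[0,0,0],[0,0,0],[0,0,0],[0,0,0],[0,0,0]]}' 15
python3 - <<'E'
from snap import *
n=snap("wrist","w4"); s=snap("scene","s4")
im=n["p"][130:330,150:410,::-1]; cv2.imwrite("pics/w4z.png",cv2.resize(im,None,fx=3,fy=3,interpolation=cv2.INTER_CUBIC))
im=s["p"][150:270,200:340,::-1]; cv2.imwrite("pics/s4z.png",cv2.resize(im,None,fx=5,fy=5,interpolation=cv2.INTER_CUBIC))
E
```

```text
clock: 5.85
eef_pos: [567.0, -10.8, 76.7]
eef_rot: [3.14, -0.001, 0.373]
wrist_force: [-0.8, -0.5, -0.9]
finger_gap: 15.8
5.85 [567.01 -10.79  76.75] [ 3.14 -0.    0.37] [-0.84 -0.45 -0.93] 15.840832662245532
5.9 [567.13 -10.7   76.94] [ 3.14 -0.    0.37] [-0.15 -0.26 -1.61] 15.37402245469186
```

View pics/w4z.png

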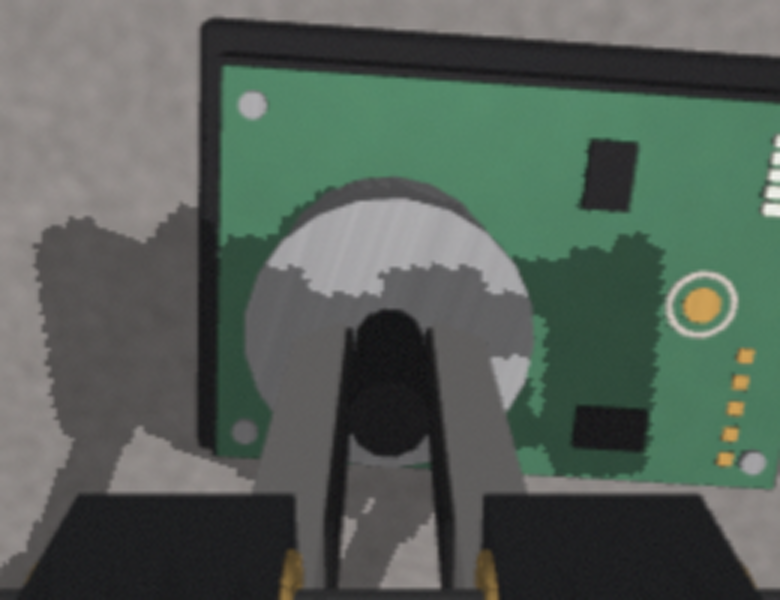

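View pics/s4z.png

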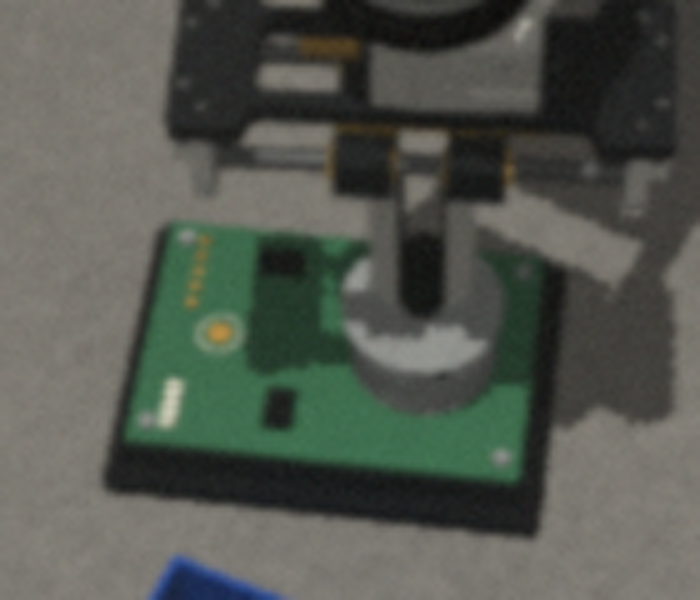

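The wrist view shows the can's far rim peeking out symmetrically behind the flange (apex 390,178 in the zoom), with the pad at pixel (384,231.7). I'll check this with numbers.

```bash
python3 - <<'E'
from fit import *
np.set_printoptions(precision=2,suppress=True)
n=load("pics/w4.npz");t=n["tcp"]
f=lambda u,v:(u/3+150-.33,v/3+130-.33)
fw=n["world_from_camera"][:2,1]; fw=fw/np.linalg.norm(fw); sd=np.array([fw[1],-fw[0]])
pad=plane(n,*f(702,305),30); print("pad",pad,"can via pad(dir w3)",pad[:2]+85*np.array([568.4-592.4,-10.1+91.5])/84.8)
d=plane(load("pics/w3.npz"),0,0,0)
e=plane(n,*f(390,178),52); print("can far edge",e,"centre",e[:2]-30*fw)
q=plane(n,*f(390,197),t[2]-7.75);print("lid far edge",q,"centre",q[:2]-33*fw,t)
im=cv2.resize(n["p"][130:330,150:410,::-1],None,fx=3,fy=3,interpolation=cv2.INTER_CUBIC)
lc=q[:2]-33*fw
for c,r,col in [((567.8,-9.8,52),30,(0,0,255)),((lc[0],lc[1],t[2]-7.75),33,(255,0,255))]:
    p=(circ(n,c,r)-[150,130])*3+1; cv2.polylines(im,[p.round().astype(np.int32)],True,col,1)
cv2.imwrite("pics/w4o.png",im)
E
```

```text
pad [592.35 -91.57  30.  ] can via pad(dir w3) [568.29  -9.98]
can far edge [599.34   1.96  52.  ] centre [571.38  -8.9 ]
lid far edge [599.09   1.92  69.  ] centre [568.33 -10.03] [567.01 -10.79  76.75]
```

View pics/w4o.png

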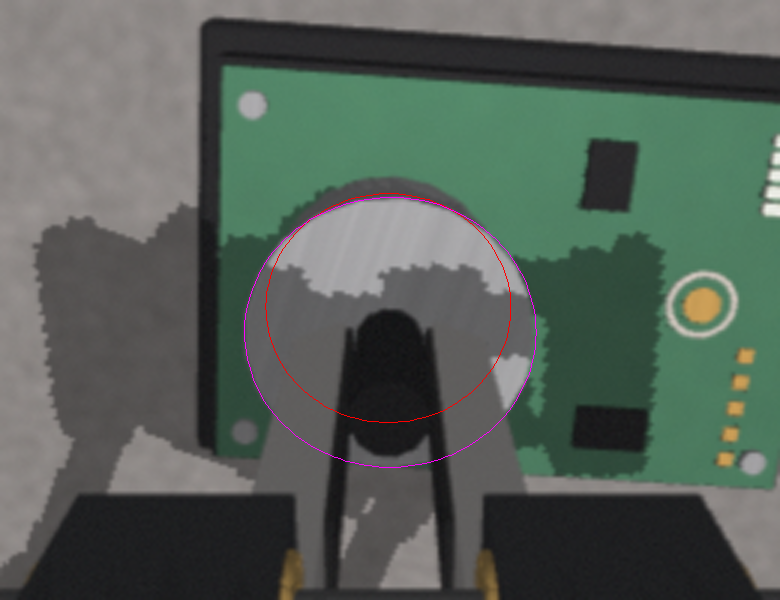

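The visible grey arc is the can's outer wall, seen down to the board. Lid centre (568.3,-10.0) and can centre (568.1,-9.9) agree, so I'll lower slowly.

```bash
Z='[0,0,0]'; python3 -m inch '{"grip":[-1,-1,-1,-1,-1,-1,-1,-1],"travel":[[0,0,-0.3],[0,0,-0.6],[0,0,-0.8],[0,0,-1.0],[0,0,-1.1],[0,0,-1.2],[0,0,-1.3],[0,0,-1.3]],"turn":[[0,0,0],[0,0,0],[0,0,0],[0,0,0],[0,0,0],[0,0,0],[0,0,0],[0,0,0]]}' 15
```

```text
clock: 6.95
eef_pos: [567.1, -10.6, 63.9]
eef_rot: [3.14, -0.001, 0.373]
wrist_force: [-0.5, 0.6, -0.7]
finger_gap: 15.5
```

No contact force, so the plug is entering the can. I'll go the last bit.

```bash
python3 -m inch '{"grip":[-1,-1,-1,-1],"travel":[[0,0,-0.08],[0,0,-0.14],[0,0,-0.2],[0,0,-0.2]],"turn":[[0,0,0],[0,0,0],[0,0,0],[0,0,0]]}' 15
```

```text
clock: 7.45
eef_pos: [567.2, -10.7, 62.3]
eef_rot: [3.14, -0.002, 0.373]
wrist_force: [-2.0, -0.7, 4.7]
finger_gap: 15.3
```

The contact force of 4.7 N comes exactly at the expected home height of 62.3. Releasing and retreating.

```bash
python3 -m inch '{"grip":[-0.5,-0.3,-0.2,-0.2,-0.2,-0.2,-0.2,-0.2,-0.2,-0.2],"travel":[[0,0,0],[0,0,0],[0,0,0],[0,0,0],[0,0,2],[0,0,5],[0,0,9],[-1,1,13],[-4,4,16],[-4,4,16]],"turn":[[0,0,0],[0,0,0],[0,0,0],[0,0,0],[0,0,0],[0,0,0],[0,0,0],[0,0,0],[0,0,0],[0,0,0]]}'
python3 - <<'E'
from snap import *
n=snap("wrist","w5"); s=snap("scene","s5")
im=s["p"][150:270,200:340,::-1]; cv2.imwrite("pics/s5z.png",cv2.resize(im,None,fx=5,fy=5,interpolation=cv2.INTER_CUBIC))
E
```

```text
clock: 8.7
eef_pos: [527.0, 30.6, 224.9]
eef_rot: [3.138, -0.006, 0.375]
wrist_force: [0.5, 0.9, -0.6]
finger_gap: 37.5
8.7 [526.98  30.62 224.9 ] [ 3.14 -0.01  0.37] [ 0.5   0.91 -0.64] 37.524356607138614
8.75 [527.18  29.86 223.27] [ 3.14 -0.    0.37] [-0.29 -0.85 -0.03] 37.59360802128171
```

View pics/w5.png

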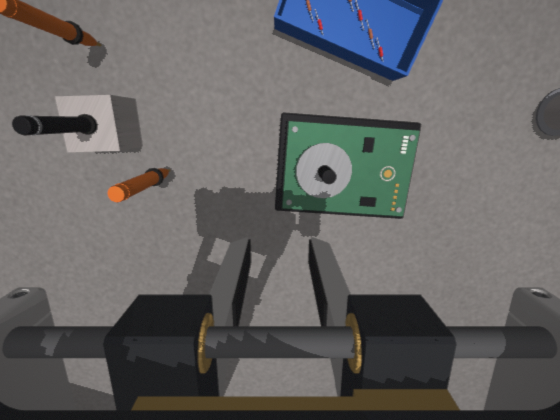

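View pics/s5z.png

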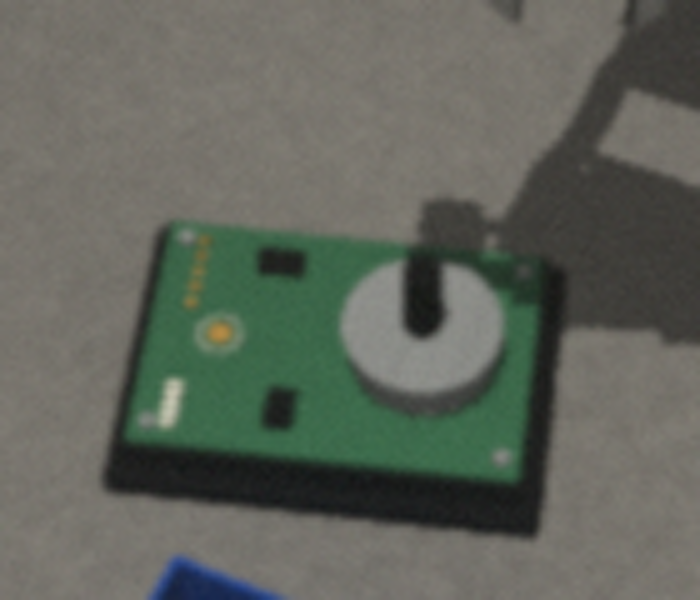

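The lid sits concentric and level on the can (wrist view 324,171). The stand with the black probe is at (95,124), with orange decoys at (75,30) and (160,178). Next I'll measure the probe, stand and decoys.

```bash
python3 - <<'E'
from h import *
np.set_printoptions(precision=1,suppress=True)
for f in ["top0","w5","scene0"]:
    n=load(f"pics/{f}.npz"); w=cloud(n); h=cv2.cvtColor(n["p"],cv2.COLOR_RGB2HSV)
    m=((h[...,0]<14)&(h[...,1]>170)&(h[...,2]>80)).astype(np.uint8)
    k,l,s,c=cv2.connectedComponentsWithStats(m)
    for i in range(1,k):
        q=w[l==i]; q=q[np.isfinite(q[:,2])]
        if s[i,4]>25 and len(q)>10 and np.median(q[:,1])>80 and abs(np.median(q[:,0])-520)<150: print(f,c[i],s[i,4],np.nanpercentile(q,[5,50,95],axis=0).tolist())
    # stand+probe points by geometry
    r=(np.abs(w[...,0]-518)<60)&(np.abs(w[...,1]-253)<55)
    g=r&(w[...,2]>95)&(w[...,2]<165)&(h[...,2]<70)
    if g.sum(): print("probe handle",g.sum(),np.nanmedian(w[g],axis=0)); 
    for z0 in (100,115,130,145):
        gg=g&(np.abs(w[...,2]-z0)<7)
        if gg.sum(): print("  ",z0,gg.sum(),np.nanmean(w[gg],axis=0))
    st=r&(np.abs(w[...,2]-60)<4)&(h[...,2]>110)
    if st.sum():
        (cx,cy),sz,a=cv2.minAreaRect(w[st][:,:2].astype(np.float32)); print("stand",cx,cy,sz,a)
E
```

```text
top0 [143.6 214.8] 55 [[596.7789564497881, 289.0151952750214, 79.45946018551062], [602.629972073401, 295.8962891229039, 138.955971066951], [615.7513022500818, 317.53765852715196, 141.8019526397811]]
top0 [200.7 273.3] 42 [[479.15253278474836, 169.3791297588345, 127.03411719997928], [486.3948641743866, 175.4823661210225, 138.53580134004255], [492.37337551278335, 183.18829038109678, 141.12165892385417]]
probe handle 89 [518.3 253.  143.6]
   100 10 [518.1 251.5 100.8]
   115 13 [517.4 251.9 115.3]
   130 11 [517.  251.8 131.3]
   145 44 [518.9 255.9 148.6]
stand 520.1502685546875 257.823974609375 (60.99697494506836, 60.40950393676758) 22.916399002075195
w5 [36.4 18.1] 1238 [[599.113965748058, 287.1427120735743, 64.67479379824873], [605.0975906028779, 288.6799848586529, 109.35501469676078], [611.2436236600026, 291.5774617177568, 139.47156626362363]]
w5 [88.1 39.8] 109 [[600.4634640106306, 288.13244627488365, 21.524125197341334], [605.0004631057934, 289.34549451822943, 34.89892997116539], [609.6629962074627, 291.09049873315564, 42.124935704991636]]
w5 [164.2 171.8] 34 [[488.3670513444987
[... 591 characters left out ...]
.32612609863281) 23.365983963012695
scene0 [389.  202.3] 167 [[486.6786765419329, 170.05121756232975, 67.56992062077772], [494.4575235598477, 174.697057428655, 114.17451757113702], [496.6639044289187, 179.3001642763455, 142.43961400272195]]
scene0 [434.3 274.8] 201 [[602.9899991484481, 288.39941254980374, 67.56390629286477], [611.8838043796603, 293.1690893463982, 117.78105962595873], [613.6887793392469, 298.4650766709284, 142.85487003586388]]
probe handle 192 [527.5 254.5 133.3]
   100 24 [528.1 254.9 101.4]
   115 38 [527.6 254.  114.8]
   130 39 [527.5 254.6 130.2]
   145 65 [525.1 254.5 147.4]
stand 521.8602905273438 254.974609375 (60.779571533203125, 60.15958023071289) 22.940303802490234
```

```bash
python3 -m inch '{"grip":[-0.2,-0.2,-0.2,-0.2,-0.2,-0.2,-0.2,-0.2],"travel":[[0,4,0.2],[-0.2,9,0.2],[-0.4,14,0.2],[-0.5,19,0.2],[-0.6,22,0.2],[-0.6,22.6,0.2],[-0.6,22.6,0.2],[-0.6,22.6,0.2]],"turn":[[0,0,0],[0,0,0],[0,0,0],[0,0,0],[0,0,0],[0,0,0],[0,0,0],[0,0,0]]}'
python3 - <<'E'
from snap import *
n=snap("wrist","w6")
for l in ["probe","stand"]: print([(np.round(r["bbox"]),round(r["p"],2)) for r in manip.look_for("wrist",l)])
for z in (60,66,150): print(z,proj(n,(521,256,z)))
E
```

```text
clock: 9.8
eef_pos: [521.6, 254.1, 223.9]
eef_rot: [3.14, -0.001, 0.372]
wrist_force: [0.6, -0.7, 0.1]
finger_gap: 37.8
9.8 [521.56 254.15 223.95] [ 3.14 -0.    0.37] [ 0.65 -0.72  0.06] 37.752646089502576
[(array([268., 182., 287., 224.]), 0.95), (array([258., 100., 282., 117.]), 0.86), (array([318., 226., 347., 276.]), 0.81)]
[(array([252., 158., 306., 214.]), 0.94), (array([464., 207., 518., 253.]), 0.36)]
60 (np.float64(277.6656272087467), np.float64(190.83431261639973))
66 (np.float64(277.65315822275846), np.float64(192.03508535623607))
150 (np.float64(277.42209758026326), np.float64(214.2863992176762))
```

View pics/w6.png

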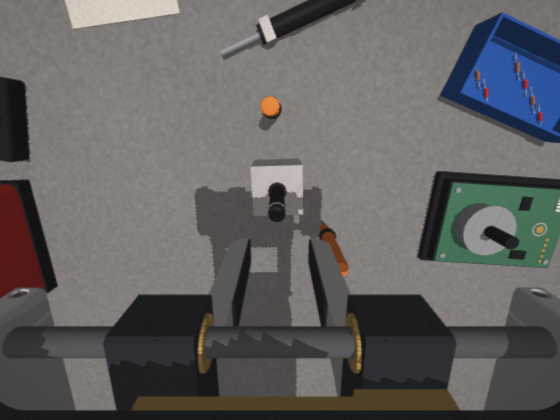

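The probe top is at about (277.5,213.5), against a predicted (277.4,214.3), so (521,256) is confirmed. I'll descend and grip; the orange decoys stay clear.

```bash
python3 -m inch '{"grip":[-0.2,-0.2,-0.2,-0.2,-0.2,-0.2,-1,-1,-1,-1],"travel":[[-0.05,0.2,-2],[-0.05,0.2,-6],[-0.05,0.2,-10],[-0.05,0.2,-13],[-0.05,0.2,-14.1],[-0.05,0.2,-14.1],[-0.05,0.2,-14.1],[-0.05,0.2,-14.1],[-0.05,0.2,-14.1],[-0.05,0.2,-14.1]],"turn":[[0,0,0],[0,0,0],[0,0,0],[0,0,0],[0,0,0],[0,0,0],[0,0,0],[0,0,0],[0,0,0],[0,0,0]]}' 30
python3 snap.py wrist w7
```

```text
clock: 11.2
eef_pos: [521.3, 256.7, 84.0]
eef_rot: [3.14, -0.003, 0.373]
wrist_force: [-0.6, -0.7, 4.6]
finger_gap: 15.1
11.2 [521.3  256.69  84.05] [ 3.14 -0.    0.37] [-0.64 -0.65  4.56] 15.084277967190916
```

View pics/w7.png

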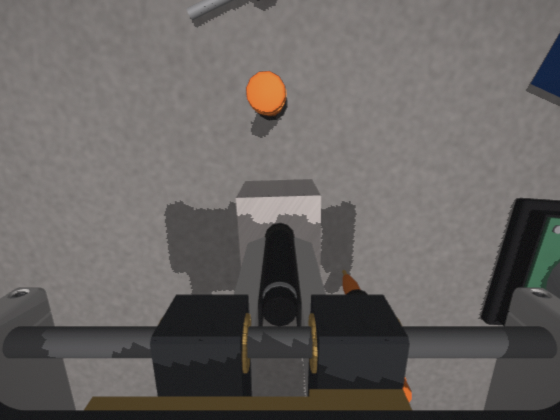

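Gripped, with a gap of 15.1 mm. Lifting straight up first.

```bash
python3 -m inch '{"grip":[-1,-1,-1,-1,-1,-1,-1,-1],"travel":[[0,0,0.5],[0,0,2],[0,0,4.5],[0,0,7],[0,0,9.5],[0,0,11],[0,0,11.5],[0,0,11.5]],"turn":[[0,0,0],[0,0,0],[0,0,0],[0,0,0],[0,0,0],[0,0,0],[0,0,0],[0,0,0]]}' 30
python3 - <<'E'
from snap import *
n=snap("wrist","w8"); n=snap("scene","s8")
cv2.imwrite("pics/s8z.png",cv2.resize(n["p"][130:300,340:500,::-1],None,fx=3.5,fy=3.5,interpolation=cv2.INTER_CUBIC))
E
```

```text
clock: 12.25
eef_pos: [521.2, 256.7, 198.7]
eef_rot: [3.14, -0.003, 0.373]
wrist_force: [0.5, -0.4, -0.8]
finger_gap: 16.1
12.25 [521.18 256.67 198.74] [ 3.14 -0.    0.37] [ 0.5  -0.38 -0.84] 16.11827870368432
12.3 [521.05 256.62 198.31] [ 3.14 -0.    0.37] [ 0.49 -0.12 -0.62] 15.795126219080826
```

View pics/s8z.png

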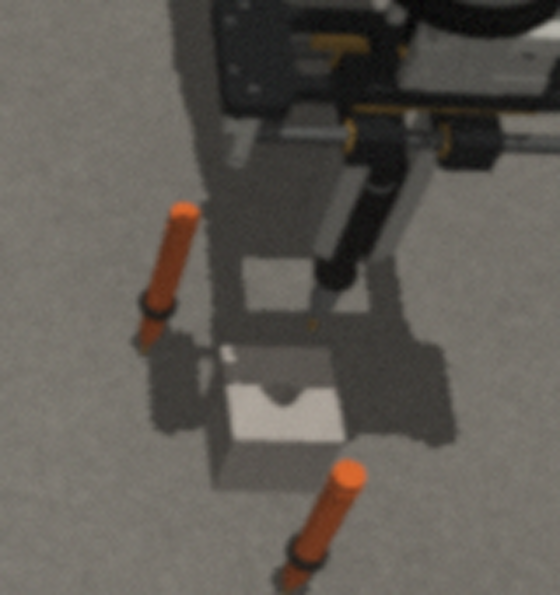

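View pics/w8.png

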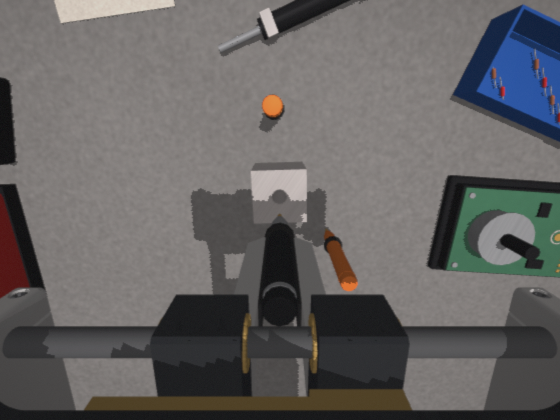

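The probe is out and upright, tip visible at (312,325) in the scene zoom. Now to the pad, bowing wide of the lid.

```bash
python3 -m inch '{"grip":[-1,-1,-1,-1,-1,-1,-1,-1,-1,-1],"travel":[[1.5,-2.5,0],[4,-7,0],[6.5,-12,0],[8.5,-17,0],[9.5,-22,0],[9.5,-27,0],[8.8,-31,0],[7.8,-34,0],[7.1,-34.8,-2],[7.1,-34.8,-4]],"turn":[[0,0,0],[0,0,0],[0,0,0],[0,0,0],[0,0,0],[0,0,0],[0,0,0],[0,0,0],[0,0,0],[0,0,0]]}' 30
python3 -m inch '{"grip":[-1,-1,-1,-1],"travel":[[0,0,-2],[0,0,-3.5],[0,0,-3.5],[0,0,-3.5]],"turn":[[0,0,0],[0,0,0],[0,0,0],[0,0,0]]}' 30
python3 - <<'E'
from snap import *
n=snap("wrist","w9");t=n["tcp"]
s=snap("scene","s9");o=snap("top","t9")
print("wrist tip pred",proj(n,(t[0],t[1],t[2]-74)),"top pred",proj(n,(t[0],t[1],t[2]+66)),"collar",proj(n,(t[0],t[1],t[2]-21)))
print("scene tip pred",proj(s,(t[0],t[1],t[2]-74)))
cv2.imwrite("pics/s9z.png",cv2.resize(s["p"][150:270,190:330,::-1],None,fx=5,fy=5,interpolation=cv2.INTER_CUBIC))
cv2.imwrite("pics/w9z.png",cv2.resize(n["p"][130:330,150:410,::-1],None,fx=3,fy=3,interpolation=cv2.INTER_CUBIC))
cv2.imwrite("pics/t9z.png",cv2.resize(o["p"][190:290,250:370,::-1],None,fx=5,fy=5,interpolation=cv2.INTER_CUBIC))
E
```

```text
clock: 13.6
eef_pos: [591.4, -92.2, 157.0]
eef_rot: [3.14, -0.001, 0.371]
wrist_force: [0.0, 1.2, 0.4]
finger_gap: 15.5
clock: 14.1
eef_pos: [591.8, -92.3, 122.7]
eef_rot: [3.14, -0.002, 0.371]
wrist_force: [0.3, 0.5, -0.6]
finger_gap: 15.9
14.1 [591.75 -92.26 122.67] [ 3.14 -0.    0.37] [ 0.3   0.51 -0.56] 15.866529199104557
14.15 [591.81 -92.26 122.83] [ 3.14 -0.    0.37] [-0.23  0.56 -0.57] 15.300824087725626
14.2 [591.8  -92.24 122.85] [ 3.14 -0.    0.37] [ 0.76 -0.03 -0.57] 15.978992957348312
wrist tip pred (np.float64(279.58844041555994), np.float64(214.45610106083936)) top pred (np.float64(280.75675648621353), np.float64(311.68226938322084)) collar (np.float64(279.859855439074), np.float64(237.04300491695025))
scene tip pred (np.float64(243.61057837511635), np.float64(211.33997099441999))
```

View pics/w9z.png

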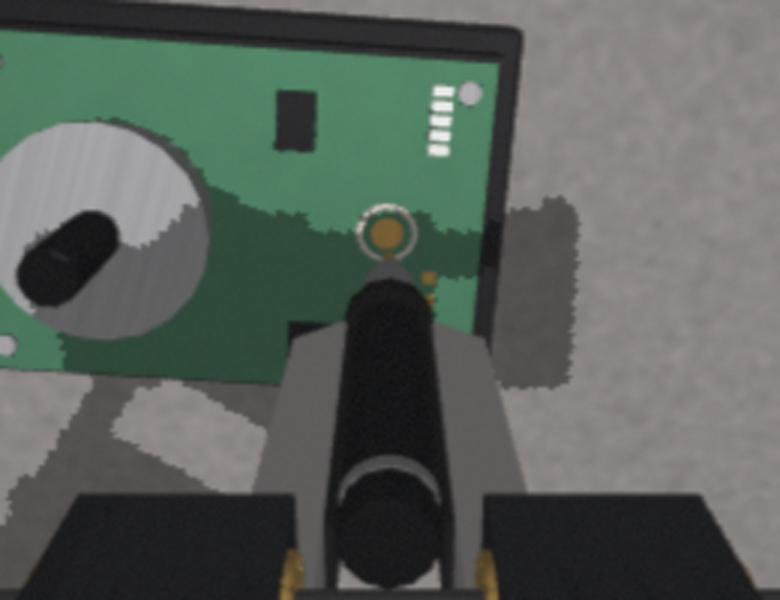

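View pics/s9z.png

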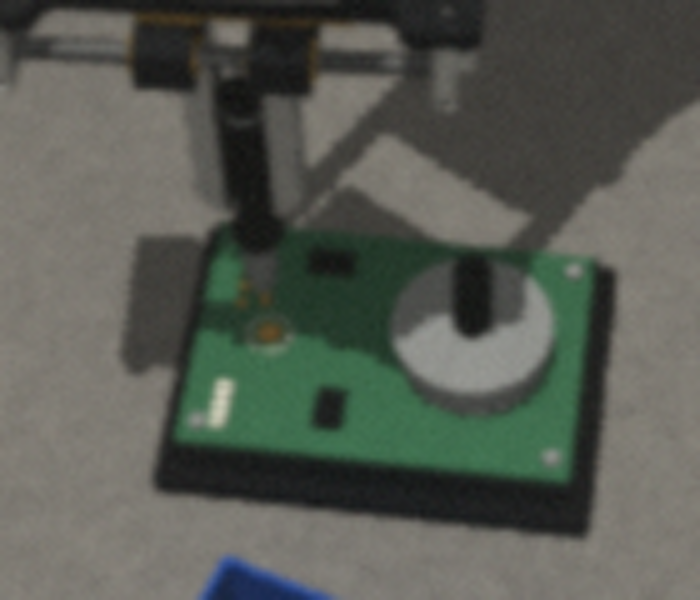

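View pics/t9z.png

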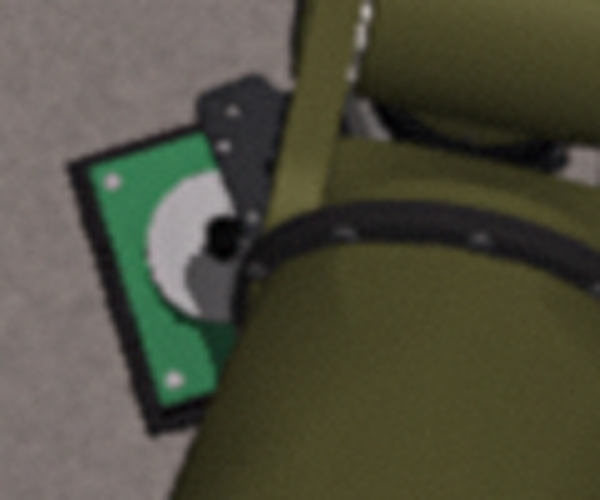

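```bash
python3 - <<'E'
from fit import *
np.set_printoptions(precision=2,suppress=True)
n=load("pics/w9.npz");t=n["tcp"]
f=lambda u,v:(u/3+150-.33,v/3+130-.33)
print("pad",plane(n,*f(386,233),30),"tip@",plane(n,*f(389,257),t[2]-74),t)
im=cv2.resize(n["p"][185:235,250:310,::-1],None,fx=12,fy=12,interpolation=cv2.INTER_CUBIC);cv2.imwrite("pics/w9zz.png",im)
E
```

```text
pad [592.35 -90.82  30.  ] tip@ [590.9  -92.35  48.67] [591.75 -92.26 122.67]
```

View pics/w9zz.png

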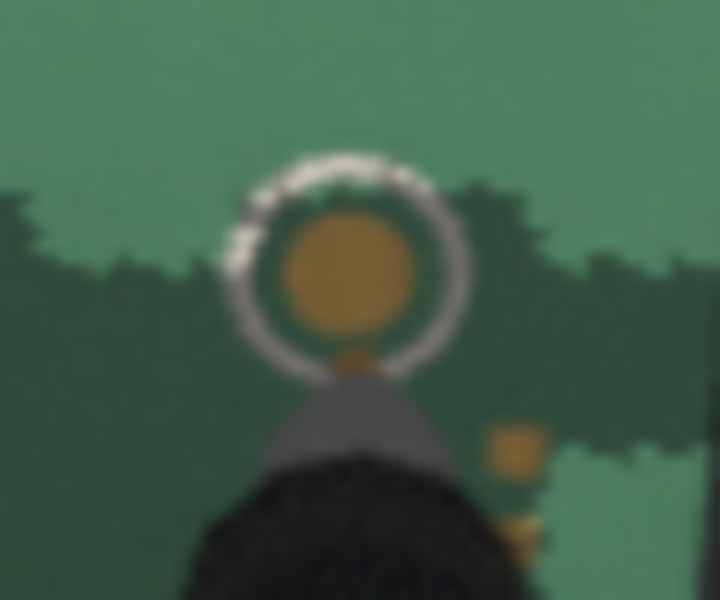

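The brass tip end is at (355,370) in the zoom and the pad centre at (348,275), so the tip needs about +1.5 mm in x and +1.3 mm in y. I'll lower to 3 mm above and look again.

```bash
python3 -m inch '{"grip":[-1,-1,-1,-1,-1,-1],"travel":[[0.15,0.13,-0.4],[0.15,0.13,-0.9],[0.15,0.13,-1.3],[0.15,0.13,-1.5],[0.15,0.13,-1.5],[0.15,0.13,-1.5]],"turn":[[0,0,0],[0,0,0],[0,0,0],[0,0,0],[0,0,0],[0,0,0]]}' 30
python3 - <<'E'
from snap import *
n=snap("wrist","w10");t=n["tcp"]
print("tip pred",proj(n,(t[0],t[1],t[2]-74)),"pad pred",proj(n,(592.35,-91,30)))
s=snap("scene","s10")
cv2.imwrite("pics/w10zz.png",cv2.resize(n["p"][185:245,250:310,::-1],None,fx=10,fy=10,interpolation=cv2.INTER_CUBIC))
cv2.imwrite("pics/s10z.png",cv2.resize(s["p"][190:230,215:275,::-1],None,fx=12,fy=12,interpolation=cv2.INTER_CUBIC))
E
```

```text
clock: 15.0
eef_pos: [593.3, -91.0, 107.9]
eef_rot: [3.139, -0.002, 0.371]
wrist_force: [0.0, -0.1, -0.3]
finger_gap: 15.8
15.0 [593.3  -90.99 107.88] [ 3.14 -0.    0.37] [ 0.04 -0.09 -0.26] 15.802937938787693
tip pred (np.float64(279.54965956255586), np.float64(214.46849170387554)) pad pred (np.float64(279.1662159434373), np.float64(214.08283507008963))
15.05 [593.3  -90.99 107.93] [ 3.14 -0.    0.37] [-0.13  0.13 -0.67] 15.394023208067651
```

View pics/w10zz.png

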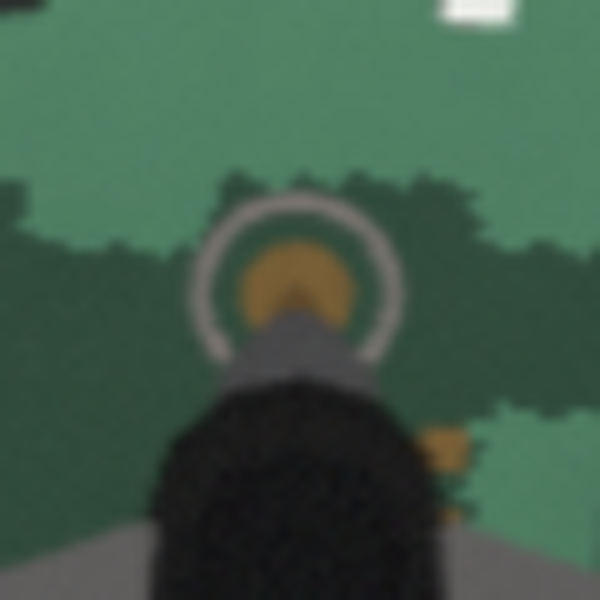

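View pics/s10z.png

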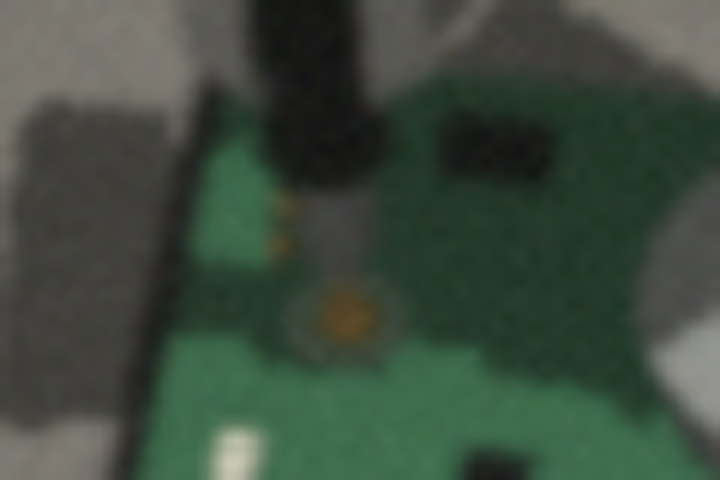

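The tip sits over the pad (front edge 297,288, pad centre 298,297 in the zoom), and extrapolating the descent puts it within about 1 mm. I'll press down gently and watch the force.

```bash
python3 -m inch '{"grip":[-1,-1,-1,-1,-1,-1],"travel":[[0,0,-0.2],[0,0,-0.35],[0,0,-0.5],[0,0,-0.6],[0,0,-0.65],[0,0,-0.65]],"turn":[[0,0,0],[0,0,0],[0,0,0],[0,0,0],[0,0,0],[0,0,0]]}' 30
python3 - <<'E'
from cell import manip
import numpy as np
F=[]
for i in range(4):
    manip.camera("wrist");s=manip.read_state();F.append(s["wrist_force"])
print(np.round(F,2),s["eef_pos"])
E
```

```text
clock: 15.85
eef_pos: [593.3, -91.0, 101.5]
eef_rot: [3.139, -0.002, 0.371]
wrist_force: [0.2, -0.3, 1.3]
finger_gap: 15.4
[[-0.28  0.62  1.88]
 [-0.26  0.07 -0.13]
 [-0.41 -0.05  0.5 ]
 [-1.03 -0.73  0.89]] [593.34964818 -91.01199765 101.51421295]
```

```bash
python3 -m inch '{"grip":[-1,-1,-1,-1,-1,-1],"travel":[[0,0,-0.08],[0,0,-0.16],[0,0,-0.24],[0,0,-0.26],[0,0,-0.26],[0,0,-0.26]],"turn":[[0,0,0],[0,0,0],[0,0,0],[0,0,0],[0,0,0],[0,0,0]]}' 30
python3 - <<'E'
from snap import *
F=[]
for i in range(10):
    manip.camera("scene");s=manip.read_state();F.append(s["wrist_force"])
print(np.mean(F,0),np.std(F,0)/3,s["eef_pos"])
n=snap("wrist","w11");s=snap("scene","s11")
cv2.imwrite("pics/w11z.png",cv2.resize(n["p"][150:330,180:400,::-1],None,fx=3.5,fy=3.5,interpolation=cv2.INTER_CUBIC))
cv2.imwrite("pics/w11zz.png",cv2.resize(n["p"][185:245,250:310,::-1],None,fx=10,fy=10,interpolation=cv2.INTER_CUBIC))
cv2.imwrite("pics/s11z.png",cv2.resize(s["p"][150:270,190:330,::-1],None,fx=5,fy=5,interpolation=cv2.INTER_CUBIC))
E
```

```text
clock: 16.8
eef_pos: [593.4, -91.0, 99.0]
eef_rot: [3.139, -0.002, 0.371]
wrist_force: [-0.9, 0.2, 2.7]
finger_gap: 15.5
[-0.54019703 -0.18960982  2.11060077] [0.16917568 0.11982286 0.15649696] [593.31732225 -90.99607276  98.87035577]
17.3 [593.32 -91.    98.87] [ 3.14 -0.    0.37] [ 0.24 -0.13  1.67] 15.31860451354473
17.35 [593.32 -91.01  98.88] [ 3.14 -0.    0.37] [-0.76 -0.04  1.6 ] 15.614376890553052
```

View pics/w11z.png

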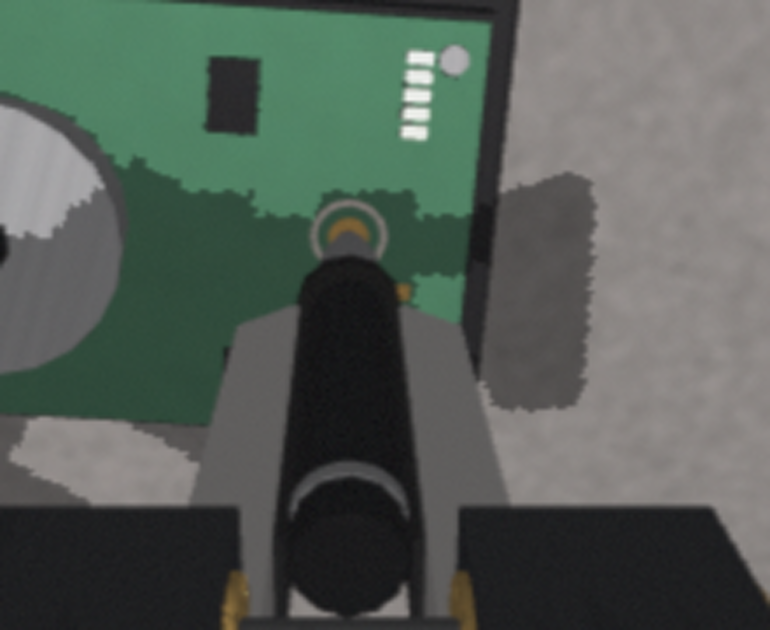

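View pics/w11zz.png

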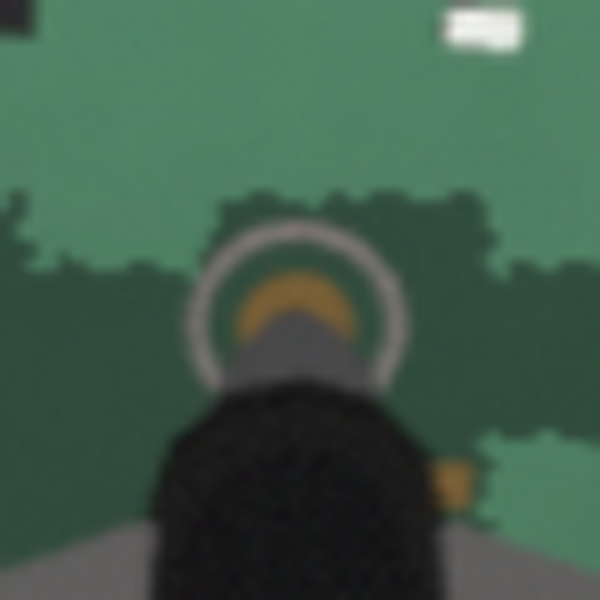

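View pics/s11z.png

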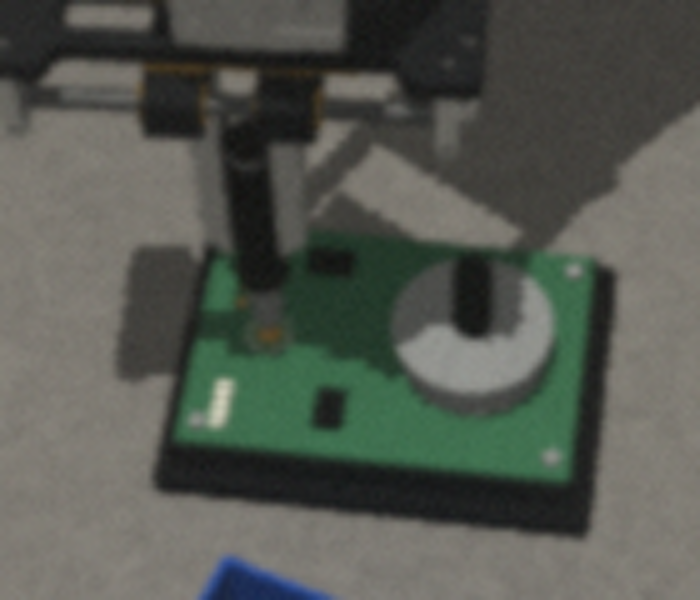

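The averaged wrist force is 2.1 N plus 0.6 N of probe weight, so about 2.7 N and 4.3 mm of plunger. The TCP height gives 5.1 mm. The tip and pad agree within about 1 mm, the probe has not slipped, and the lid (470,330 in the scene zoom) is undisturbed. Handing in.

```bash
python3 -c "
from cell import manip
print(manip.sign_off())"
```

```text
the job is handed in; nothing more can be done
None
```

I finished both parts of the task and handed it in at about 17 s on the clock. The sign-off gave no verdict.

- **Lid:** I lowered it onto the can, with contact at the expected home height (4.7 N, TCP at 62.3 mm), and let go. Pictures before and after the probe move show it centred and level on the can, though I did not measure its final position numerically.
- **Probe:** I drew the black probe straight up out of its stand and am holding it upright on the test pad. In the wrist view the tip is within about 1 mm of the pad centre. The tip is pushed in about 4.3 mm judging by the force (about 2.7 N) and about 5.1 mm judging by the height, both inside the 2–8 mm range. It has not slipped in the grip.
- **Disagreement:** The top camera placed the can and pad about 3 mm away from where the wrist camera did. I aligned with the wrist camera because it sees the part and its target together.
- **Bystanders:** I never approached the tray, spool, pump or the orange look-alikes, but I did not measure their positions afterwards.

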